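# Zero a coating gauge and hold it on a board's measuring spot

## Task

Take a coating-thickness reading on the circuit board: lift the pen-shaped gauge out of its desk stand, zero it by holding its sprung tip squarely and lightly on the middle of the bare round zero plate for a good second, then set the tip inside the printed ring on the tilted board and hold it there, square to the board's surface and pressed only lightly, on its spring. Finish while holding it so, still gripped and in contact. Never press the gauge hard, do not turn the board in its holder, and leave everything else on the bench where it is.

Things in the scene. Friction and masses are not known exactly. Their poses are not given: they have to be found in the camera images.
- gauge: pen-shaped coating gauge, 150 mm long, 0.1 to 0.16 kg, starts upright in its stand, tip down. Origin: end of the unpressed tip; z runs along the gauge from tip to top. From the tip: plunger 7 mm in diameter (to 8 mm), round black nose (8 to 45 mm, 12 widening to 18 mm in diameter), flat-sided grey body (45 to 150 mm), 26 mm wide along y, 20 mm deep along x, display on the -x face
- gauge_grip (a point): a good place to grip: on the gauge's axis, 108 mm from the tip, fingers closing along y on the 26 mm width. Axes as the gauge
- gauge_tip (a point): middle of the end of the gauge's plunger; z points along the gauge to its top. The plunger slides into the nose on a spring: it starts to give at 1 N, takes 250 N/m more, and is fully in after 8 mm at 3 N; pressed further, the rigid nose takes the load
- stand: black desk stand of the gauge, fixed to the bench: 80 x 76 mm foot, upright rectangular pocket 72 mm tall, outside 37 x 43 mm. Origin: middle of the underside. The gauge rests in it on its shoulders 55 mm up, tip 10 mm above the bench, with 1.5 mm play all round, its axes as the stand's; it draws straight up, free once raised 65 mm
- zero: bare steel zero plate, loose flat disc 50 mm in diameter, 10 mm thick, 0.15 kg. Origin: middle of the underside, z up
- zero_top (a point): the middle of the zero plate's upper face
- holder: circuit-board holder, fixed to the bench: two feet and uprights 200 mm apart along its y, 98 mm tall at the pivots, 244 mm over its end knobs. Origin: on the bench, midway between the uprights. Its x points away from the low edge of the board
- board: green circuit board, 100 (x) by 160 (y) by 3 mm, gripped at its short edges in the holder, tilted 0.2 to 0.45 rad about its y, -x edge low; held by friction (0.9 N m), turns if pushed hard off the pivot. Origin: on the pivot line, 85 mm above the bench; z is square to the board, upper face at z = 8 mm. Parts up to 16 mm tall stand on it, none over 4 mm tall within 30 mm of the ringed spot
- spot (a point): the middle of the measuring spot: bare round copper land 15 mm in diameter within a printed white ring 20 mm in outer diameter with four ticks, on the board's upper face at x = -22, y = 12 mm of the board; z is square to the board, outward
- tweezers: steel tweezers, 110 mm long, lying flat; bystander. Origin: underside
- screwdriver: screwdriver with black handle, 160 mm long, lying flat; bystander. Origin: underside
- flux_bottle: small clear dispensing bottle with white cap and needle, 28 mm diameter, 96 mm tall with the needle; bystander. Origin: underside
- solder_reel: solder reel standing on its flange, 60 mm diameter, 40 mm tall; bystander. Origin: underside
- multimeter: hand-held multimeter lying flat, 150 x 75 x 47 mm; bystander. Origin: underside
- swab_jar: clear jar with white lid, 60 mm diameter, 75 mm tall; bystander. Origin: underside
Not all that is in view belongs to the job. What is shaped like the gauge but red is not meant.

How it is judged:
By the outcome, as a careful person would: the job done as asked, in the order asked, and still so for the second after the job is handed in, while the arm keeps its last pose, push and grip.
It also fails if it takes over 64 s, if anything falls off the work surface, if the arm or the gripper's body presses on something with over 40 N, if the wrist force passes 120 N, or if a joint passes its speed limit or range.

## Robot

A 6-joint arm with a two-finger parallel gripper is mounted at the origin on the work surface. World frame = base frame: x ahead of the robot, y to its left, z up, the work surface at z = 0. Lengths are in m, angles in rad, forces in N, time in s.
With the tool pointing down it reaches from about 0.3 to 0.825 m from the base axis. Payload 5.4 kg.
Tool frame: the origin (TCP) lies midway between the tips of the shut fingers; the grasp point (between the pads) lies bot.tcp_to_grasp behind it (bot.tcp_to_grasp is the distance from the TCP to the grasp point, in m); z points along the fingers, y is the line along which they close (so a half turn about z gives the same grasp; the last joint's range is limited). The gripper opens to 92 mm and grips with 3 to 60 N. Pads are 20 mm wide; open, the fingers measure 128 mm over their backs; the gripper's body (75 mm by 189 mm) begins 69 mm behind the grasp point.
Start: joints at [1.06, 0.158, 1.597, -0, 1.386, -0.21], TCP at [0.17, 0.549, 0.215] pointing down, gripper open.
Joint ranges: [-2.91, 2.91], [-0.94, 2.29], [0.18, 2.7], [-1.29, 4.43], [0.17, 2.64], [-3, 3]. Speed limits (rad/s): [2.57, 2.57, 3.14, 3.14, 3.14, 3.14].

## Interface

Orientations are given as a 3x3 rotation matrix whose columns are the frame's x, y, z axes.
In Python, from workcell import readout, get_image, bot, look_for, trace gives the robot as it stands.
- The arm moves only by the tool send_rows, never from a script. Its argument "targets" is a list of rows, each an object with "dr": the turn, a rotation vector about the tool's x, y, z in rad, a list of three; "dp": the shift along the tool's x, y, z in cm, a list of three; "gripper": the finger opening in cm, from 0 to 9.19. In form: [{"dr": [wx, wy, wz], "dp": [x, y, z], "gripper": gripper}, ...]. A call has 1 to 12 rows; each row is the pose to reach, as a shift and turn from the pose commanded when the call began, along the tool's axes at that moment; what a row does not reach only later rows make up. A row lasts 1/10 s, in which the tool goes at most 50 mm and 8.59 degrees, less where a joint would pass 70% of its speed; a pose out of reach is approached as far as the arm can. A call with a gripper value outside its range is refused whole. The fingers move at their own pace and stop on an object; the grip force is fixed at half the most. Time passes only in rows, so rows that repeat a pose let the fingers close. It gives the time, the measured TCP pose, the force, the opening and the grip force at its end, in the units of the state.
- readout.state(): the state, without advancing time (a new reading comes with each control period).
- get_image(name): name is "side" or "top" or "wrist"; returns a dict with "image" (420x560x3 uint8, red, green, blue), "z_map" (420x560 float32, m along the optical axis (not along the pixel's ray), 0 where there is no reading), "intrinsics" (3x3 intrinsics, pixels), "position" and "attitude" of the camera in the world. Camera axes: x right, y up, looking along -z (the intrinsics and any distortion apply to the point x, -y, -z); pixel columns grow to the right and rows downward; lengths in m; the calibration is good to about 2 mm. A picture is of the moment at which its call begins.
- bot.hand_in(): hands the job in; it is judged then, once.
Trained networks look in a picture, given as the dict that the camera call returned (one of the last four; its "shot" number tells which), for a name from the list of things; names that differ only in an ending like _2 or _b are one class to them, and where a whole thing is asked for, a point or a joint stands for the part that bears it (a point fixed in the world has none). Each returns a list of dicts, best first, with "confidence" (0 to 1); they miss things now and then, are a little off and sometimes report something else, mostly with a low value. They report only what shows in the picture. A call takes as long as a camera call. They do not tell look-alikes from the thing itself.
- look_for(picture, query): "centre" ([x, y, z] in m, in world coordinates, good to about 4 mm: the middle of the surface that is visible of it).
- trace(picture, query): "region" (420x560 bool, what is visible of it).
The state is a dict: "clock": time; "joint_positions": joint angles; "qd": joint speeds; "joint_torque": joint torques, N m; "ee_pos": TCP position; "ee_rot": TCP orientation; "ft_force": force on the tool from outside, world axes, zero at the start; "torque": the same for the moment, N m; "gripper_width": finger opening in m; "finger_force": force on a finger pad.
Only numpy, scipy, OpenCV 4.12 (cv2) and the standard library are available. Lean on these libraries where they do the work, as an engineer would, in place of code of your own. Each camera call takes 0.05 s, during which the arm holds its last target. There are 200 camera calls.

## Working session

There is one attempt and no reset: what is moved stays moved. The work goes in short steps, Python scripts to look and compute and a tool call to move; the robot and the scene stay as the last step left them, time stands still between calls to the robot, and variables do not carry over. Pictures are saved under pics/ and viewed, at most 10 in all, crops included, and the job is handed in when it is done.

Besides the shell and the picture viewer there is one more tool, called as name([rows], argument=value, ...), one row to a line, values as JSON. send_rows: Moves the arm, as the interface text tells. Its arguments: {"type":"object","properties":{"targets":{"type":"array"}},"required":["targets"]}

```bash
mkdir -p pics; cat > h.py <<'E'
import numpy as np, cv2
from workcell import readout, get_image, bot, look_for, trace
def save(p,n): cv2.imwrite(f'pics/{n}.png',p['image'][...,::-1])
def cloud(p):
    z=p['z_map'];K=p['intrinsics'];v,u=np.mgrid[:z.shape[0],:z.shape[1]]
    c=np.stack([(u-K[0,2])/K[0,0]*z,-(v-K[1,2])/K[1,1]*z,-z],-1)
    return c@np.array(p['attitude']).T+np.array(p['position'])
def px(p,w):
    c=(np.array(w)-p['position'])@np.array(p['attitude']);K=p['intrinsics']
    return K[0,0]*c[0]/-c[2]+K[0,2],K[1,1]*-c[1]/-c[2]+K[1,2]
E
python3 - <<'E'
from h import *
np.set_printoptions(precision=4,suppress=True)
s=readout.state();print(s['ee_pos'],s['ee_rot'],bot.tcp_to_grasp,s['ft_force'],s['clock'])
ims=[]
for n in ('top','side'):
    p=get_image(n);save(p,n);print(n,p['position'],p['intrinsics'][0,0],[k for k in p])
    for q in ['gauge','stand','zero','holder','board','spot','multimeter','swab_jar','flux_bottle','solder_reel']:
        print(q,[(np.round(d['centre'],3),round(d['confidence'],2),np.round(px(p,d['centre']))) for d in look_for(p,q)])
E
```

```text
[0.1701 0.5486 0.2136] [[-0.9551  0.2962 -0.0009]
 [ 0.2962  0.9551 -0.0016]
 [ 0.0004 -0.0018 -1.    ]] 0.0187 [-0.5302 -0.2004 -0.4363] 0.0
top [ 0.3138 -0.0306  1.1595] 485.21201268225263 ['image', 'z_map', 'intrinsics', 'position', 'attitude', 'shot']
gauge [(array([ 0.454, -0.385,  0.132]), 0.91, array([443., 265.])), (array([ 0.451, -0.281,  0.152]), 0.83, array([397., 264.])), (array([ 0.534, -0.203,  0.141]), 0.74, array([358., 225.])), (array([ 0.507, -0.128,  0.151]), 0.69, array([323., 236.]))]
stand [(array([ 0.443, -0.273,  0.009]), 0.86, array([378., 275.])), (array([ 0.452, -0.285,  0.152]), 0.64, array([398., 264.])), (array([0.623, 0.008, 0.098]), 0.4, array([261., 188.]))]
zero [(array([0.434, 0.308, 0.012]), 0.88, array([133., 272.])), (array([ 0.607, -0.227,  0.046]), 0.52, array([361., 204.]))]
holder [(array([0.62 , 0.005, 0.092]), 0.96, array([263., 190.])), (array([0.597, 0.34 , 0.072]), 0.21, array([119., 198.]))]
board [(array([0.623, 0.004, 0.097]), 0.94, array([263., 188.]))]
spot [(array([0.625, 0.005, 0.096]), 0.84, array([263., 188.]))]
multimeter [(arr
[... 995 characters left out ...]
085]), 0.6, array([304., 212.]))]
board [(array([ 0.62 , -0.001,  0.095]), 0.67, array([301., 203.]))]
spot [(array([ 0.618, -0.006,  0.094]), 0.68, array([301., 205.]))]
multimeter [(array([0.592, 0.319, 0.049]), 0.75, array([244., 165.])), (array([ 0.607, -0.365,  0.037]), 0.74, array([381., 320.])), (array([ 0.442, -0.305,  0.005]), 0.47, array([296., 339.]))]
swab_jar [(array([0.591, 0.321, 0.048]), 0.63, array([243., 165.])), (array([ 0.444, -0.305,  0.006]), 0.21, array([297., 338.]))]
flux_bottle [(array([ 0.603, -0.24 ,  0.041]), 0.7, array([345., 280.]))]
solder_reel [(array([0.6  , 0.232, 0.042]), 0.9, array([257., 180.])), (array([0.433, 0.302, 0.006]), 0.58, array([199., 192.]))]
```

View pics/top.png

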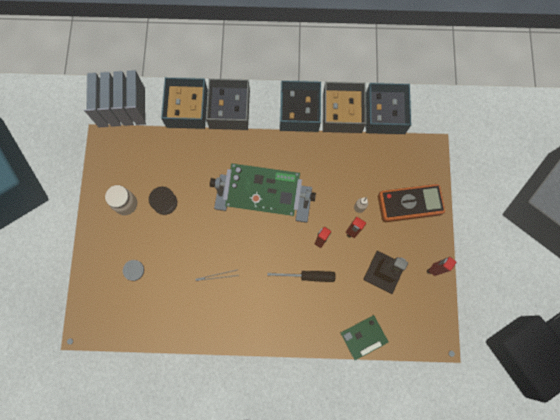

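View pics/side.png

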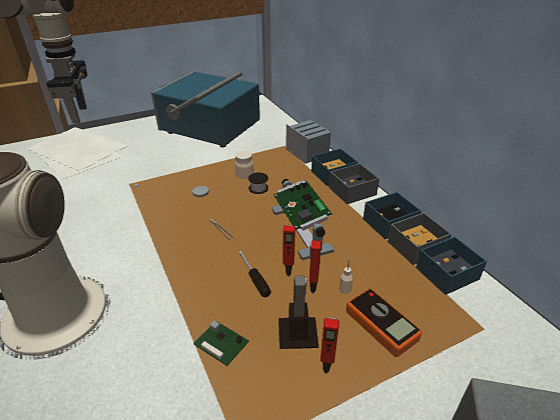

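The grey gauge stands in the black stand (top picture (397,264), foot (383,272)). Three look-alikes are red, at (443,265), (356,227) and (322,236), so they are not meant. The zero plate is at (133,271), and the ringed spot on the board is at about (256,198). I'll measure these and make one enlarged crop.

```bash
cat > m.py <<'E'
from h import *
np.set_printoptions(precision=4,suppress=True)
p=get_image('top');C=cloud(p);im=p['image'].astype(int)
def rect(m):
    q=C[m];r=cv2.minAreaRect(q[:,:2].astype(np.float32));return r, q.mean(0), np.median(q[:,2]),len(q)
near=lambda x,y,r:np.hypot(C[...,0]-x,C[...,1]-y)<r
print('gauge top',rect(near(.452,-.281,.04)&(C[...,2]>.14)))
print('stand foot',rect(near(.443,-.273,.07)&(C[...,2]>.004)&(C[...,2]<.03)&(im.sum(-1)<150)))
print('pocket',rect(near(.443,-.28,.05)&(C[...,2]>.06)&(C[...,2]<.08)))
for q in trace(p,'zero')[:1]:
    m=q['region'];print('zero',rect(m&(C[...,2]>.006)&near(.434,.308,.04)))
for q in trace(p,'board')[:1]:
    m=cv2.erode(q['region'].astype(np.uint8),np.ones((5,5)))>0
    P=C[m]; 
    for _ in range(6):
        A=np.c_[P[:,:2],np.ones(len(P))];k=np.linalg.lstsq(A,P[:,2],rcond=None)[0]
        r=P[:,2]-A@k;P=P[(r<.002)&(r>-.004)]
    n=np.array([-k[0],-k[1],1]);n/=np.linalg.norm(n);print('plane',k,n,np.arccos(n[2]),'az',np.arctan2(n[1],n[0]),len(P),r.std())
    print('board rect',rect(q['region']))
# spot: white ring / reddish land
v,u=198,256
w=(im.min(-1)>140);print('spot px', [(a,b) for a,b in np.argwhere(w[188:208,246:266])+[188,246]][:60])
print(C[198,256])
crop=np.hstack([cv2.resize(p['image'][a:a+60,b:b+60],(400,400),interpolation=cv2.INTER_CUBIC) for a,b in((238,370),(168,226))])
cv2.imwrite('pics/crop.png',crop[...,::-1])
E
python3 m.py
```

```text
gauge top (((0.4535042345523834, -0.28702419996261597), (0.02626003883779049, 0.022639501839876175), 64.79308319091797), array([ 0.4524, -0.2854,  0.1573]), np.float64(0.1594229744611586), 164)
stand foot (((0.4518687129020691, -0.2846542298793793), (0.07558630406856537, 0.05911453440785408), 51.37371826171875), array([ 0.4432, -0.281 ,  0.0173]), np.float64(0.01918314697447676), 44)
pocket (((0.45307084918022156, -0.28688374161720276), (0.04341476410627365, 0.03740755841135979), 64.84020233154297), array([ 0.4494, -0.2792,  0.0712]), np.float64(0.07184974823699297), 182)
zero (((0.4399436116218567, 0.3099139630794525), (0.04842077195644379, 0.0479230135679245), 86.92208099365234), array([0.4394, 0.3094, 0.0113]), np.float64(0.011472497795408487), 342)
plane [-0.984   0.0062  0.7089] [ 0.7014 -0.0044  0.7128] 0.7773376336581252 az -0.0062717211890818405 125 0.001317010293307842
board rect (((0.5136986970901489, -0.01002281904220581), (0.4015933871269226, 0.19213932752609253), 8.167182922363281), array([0.6213, 0.0072, 0.0983]), np.float64(0.09461900423256908), 3306)
spot px [(np.int6
[... 242 characters left out ...]
58)), (np.int64(196), np.int64(259)), (np.int64(197), np.int64(251)), (np.int64(197), np.int64(252)), (np.int64(197), np.int64(259)), (np.int64(198), np.int64(251)), (np.int64(198), np.int64(252)), (np.int64(198), np.int64(259)), (np.int64(198), np.int64(260)), (np.int64(199), np.int64(259)), (np.int64(199), np.int64(260)), (np.int64(200), np.int64(258)), (np.int64(200), np.int64(259)), (np.int64(201), np.int64(254)), (np.int64(201), np.int64(255)), (np.int64(201), np.int64(256)), (np.int64(201), np.int64(257)), (np.int64(201), np.int64(258)), (np.int64(202), np.int64(254)), (np.int64(202), np.int64(255)), (np.int64(202), np.int64(256)), (np.int64(202), np.int64(257))]
[0.6018 0.0195 0.0894]
```

View pics/crop.png

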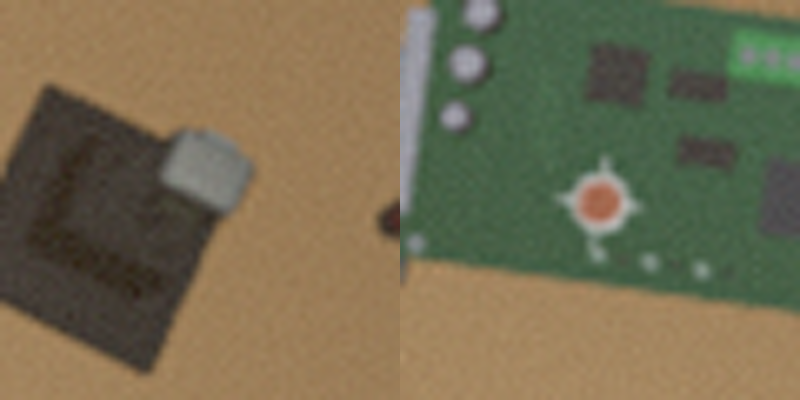

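The crop confirms it: the grey gauge is in the black stand (left), and the copper land with its white ring is on the board (right). First I'll go above the board for a close look at its tilt and the spot.

```bash
cat >> h.py <<'E'
from scipy.spatial.transform import Rotation as Ro
def Rdown(ya): # tool z down, tool y at azimuth ya
    y=np.array([np.cos(ya),np.sin(ya),0]);z=np.array([0,0,-1.]);return np.c_[np.cross(y,z),y,z]
def cmd(p,R):
    s=readout.state();R0=np.array(s['ee_rot']);p0=np.array(s['ee_pos'])
    print('dr',np.round(Ro.from_matrix(R0.T@R).as_rotvec(),4),'dp',np.round(R0.T@(np.array(p)-p0)*100,2))
E
python3 -c "
from h import *
cmd([.50,.02,.33],Rdown(np.deg2rad(64.84)))"
```

```text
dr [0.     0.     0.1383] dp [-47.16 -40.77 -11.54]
```

send_rows([
  {"dr":[0,0,0],"dp":[-2,-2,-5],"gripper":5},
  {"dr":[0,0,0.05],"dp":[-5,-4,-9],"gripper":5},
  {"dr":[0,0,0.138],"dp":[-47.16,-40.77,-11.54],"gripper":5},
  {"dr":[0,0,0.138],"dp":[-47.16,-40.77,-11.54],"gripper":5},
  {"dr":[0,0,0.138],"dp":[-47.16,-40.77,-11.54],"gripper":5},
  {"dr":[0,0,0.138],"dp":[-47.16,-40.77,-11.54],"gripper":5},
  {"dr":[0,0,0.138],"dp":[-47.16,-40.77,-11.54],"gripper":5},
  {"dr":[0,0,0.138],"dp":[-47.16,-40.77,-11.54],"gripper":5},
  {"dr":[0,0,0.138],"dp":[-47.16,-40.77,-11.54],"gripper":5},
  {"dr":[0,0,0.138],"dp":[-47.16,-40.77,-11.54],"gripper":5},
  {"dr":[0,0,0.138],"dp":[-47.16,-40.77,-11.54],"gripper":5},
  {"dr":[0,0,0.138],"dp":[-47.16,-40.77,-11.54],"gripper":5},
])

```text
clock: 2.45
ee_pos: [0.4652, 0.0754, 0.3264]
ee_rot: [[-0.905, 0.425, 0.001], [0.425, 0.905, 0.0], [-0.001, 0.001, -1.0]]
ft_force: [1.3, 0.1, 0.6]
gripper_width: 0.05
finger_force: 0.0
```

```bash
python3 -c "
from h import *
cmd([.50,.02,.33],Rdown(np.deg2rad(64.84)))"
```

```text
dr [ 0.0005  0.0008 -0.    ] dp [-5.5  -3.54 -0.36]
```

send_rows([
  {"dr":[0,0,0],"dp":[-5.5,-3.5,-0.4],"gripper":5},
  {"dr":[0,0,0],"dp":[-5.5,-3.5,-0.4],"gripper":5},
  {"dr":[0,0,0],"dp":[-5.5,-3.5,-0.4],"gripper":5},
  {"dr":[0,0,0],"dp":[-5.5,-3.5,-0.4],"gripper":5},
])

```text
clock: 2.85
ee_pos: [0.499, 0.0232, 0.3299]
ee_rot: [[-0.905, 0.425, -0.001], [0.425, 0.905, 0.001], [0.001, 0.0, -1.0]]
ft_force: [0.4, 0.4, -0.5]
gripper_width: 0.0499
finger_force: 0.0
```

```bash
cat > b.py <<'E'
from h import *
np.set_printoptions(precision=4,suppress=True)
s=readout.state();print(s['ee_pos'])
p=get_image('wrist');save(p,'wrist1');C=cloud(p);im=p['image'].astype(int)
print(p['position'],np.array(p['attitude']).tolist())
print([(d['centre'],d['confidence'],px(p,d['centre'])) for d in look_for(p,'spot')])
g=(im[...,1]>im[...,0]+15)&(im[...,1]>im[...,2]+5)&(p['z_map']>0)&(abs(C[...,0]-.62)<.09)&(abs(C[...,1])<.12)&(C[...,2]>.05)
g=cv2.erode(g.astype(np.uint8),np.ones((3,3)))>0
P=C[g];rng=np.random.default_rng(0);best=0
for _ in range(300):
    a,b,c=P[rng.choice(len(P),3,0)];n=np.cross(b-a,c-a);n/=np.linalg.norm(n)+1e-12
    i=abs((P-a)@n)<.0015
    if i.sum()>best:best=i.sum();I=i
Q=P[I];c=Q.mean(0);n=np.linalg.svd(Q-c,full_matrices=False)[2][2];n*=np.sign(n[2])
print('n',n,'tilt',np.arccos(n[2]),'az',np.arctan2(n[1],n[0]),c,len(Q),len(P))
# copper spot
m=(im[...,0]>im[...,1]+40)&(im[...,0]>im[...,2]+40)&(abs((C-c)@n)<.004)&(np.linalg.norm(C-c,axis=-1)<.09)
k,lab,st,ce=cv2.connectedComponentsWithStats(m.astype(np.uint8))
for j in range(1,k):
    if st[j,4]>30: print('copper',st[j],ce[j],C[lab==j].mean(0),np.ptp(C[lab==j],axis=0))
np.savez('board.npz',n=n,c=c)
E
python3 b.py
```

```text
[0.499  0.0232 0.3299]
[0.4341 0.0541 0.5006] [[0.42545404444646623, -0.8744104121516665, -0.23322797256095826], [0.9049794339824134, 0.4107862554141212, 0.11075593181276136], [-0.0010392944784950674, -0.25818807773325847, 0.9660941136263019]]
[]
n [-0.2334  0.029   0.9719] tilt 0.2374519550551098 az 3.0177968030919 [ 0.6121 -0.0033  0.0912] 4125 4897
copper [307 248  12  11 103] [312.4854 253.0097] [0.6025 0.0186 0.0887] [0.0138 0.0135 0.0059]
```

View pics/wrist1.png

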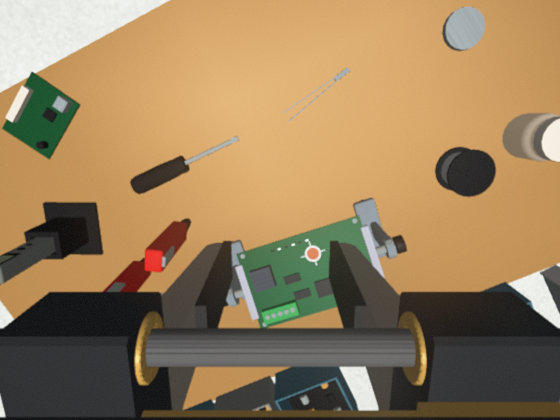

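The wrist view shows the board's ringed spot at (312,253) and the zero plate at (464,28). The measured tilt is 0.237 rad with the normal leaning towards -x, and the spot is at (0.602, 0.019, 0.089), which gives a pivot height of about 0.086, as it should. Next I go over the gauge.

```bash
python3 -c "
from h import *
cmd([.4533,-.287,.25],Rdown(np.deg2rad(64.84)))
"
```

```text
dr [ 0.0003 -0.0002  0.0024] dp [ -9.03 -30.1    7.99]
```

send_rows([
  {"dr":[0,0,0.002],"dp":[-9,-30.1,8],"gripper":5},
  {"dr":[0,0,0.002],"dp":[-9,-30.1,8],"gripper":5},
  {"dr":[0,0,0.002],"dp":[-9,-30.1,8],"gripper":5},
  {"dr":[0,0,0.002],"dp":[-9,-30.1,8],"gripper":5},
  {"dr":[0,0,0.002],"dp":[-9,-30.1,8],"gripper":5},
  {"dr":[0,0,0.002],"dp":[-9,-30.1,8],"gripper":5},
  {"dr":[0,0,0.002],"dp":[-9,-30.1,8],"gripper":5},
  {"dr":[0,0,0.002],"dp":[-9,-30.1,8],"gripper":5},
  {"dr":[0,0,0.002],"dp":[-9,-30.1,8],"gripper":5},
  {"dr":[0,0,0.002],"dp":[-9,-30.1,8],"gripper":5},
])

```text
clock: 3.95
ee_pos: [0.4538, -0.2866, 0.2507]
ee_rot: [[-0.905, 0.424, 0.001], [0.424, 0.905, -0.0], [-0.001, 0.0, -1.0]]
ft_force: [0.4, 0.4, -0.4]
gripper_width: 0.0498
finger_force: 0.0
```

```bash
python3 - <<'E'
from h import *
np.set_printoptions(precision=4,suppress=True)
cmd([.4533,-.287,.099],Rdown(np.deg2rad(64.84)))
p=get_image('wrist');save(p,'wrist2');C=cloud(p)
for lo,hi in((.145,.18),(.06,.085)):
    m=(np.hypot(C[...,0]-.453,C[...,1]+.287)<.035)&(C[...,2]>lo)&(C[...,2]<hi)
    q=C[m];print(cv2.minAreaRect(q[:,:2].astype(np.float32)),np.median(q[:,2]),len(q))
E
```

```text
dr [0.0001 0.001  0.0008] dp [ 0.04 -0.06 15.17]
((0.4544166624546051, -0.2899642288684845), (0.025538526475429535, 0.023870034143328667), 64.74267578125) 0.16019694309691943 1024
((0.45354610681533813, -0.289821058511734), (0.042868513613939285, 0.03720454126596451), 64.42208862304688) 0.07272124253407847 843
```

View pics/wrist2.png

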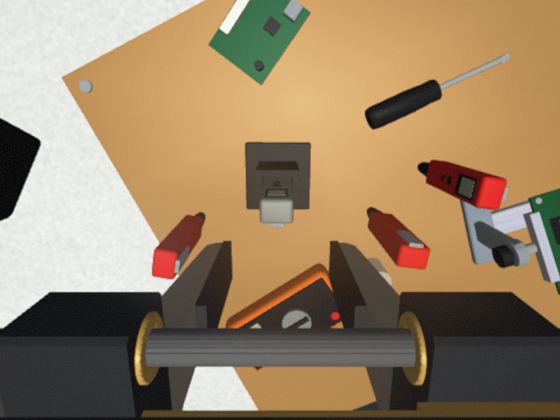

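The wrist view shows the gauge at (277,210) between the fingers' sides, with the red look-alikes clear at (180,250) and (400,240). The two cameras agree within 3 mm, so I take the middle value and descend.

send_rows([
  {"dr":[0,0.001,0.001],"dp":[-0.05,-0.2,3],"gripper":5},
  {"dr":[0,0.001,0.001],"dp":[-0.05,-0.2,6],"gripper":5},
  {"dr":[0,0.001,0.001],"dp":[-0.05,-0.2,9],"gripper":5},
  {"dr":[0,0.001,0.001],"dp":[-0.05,-0.2,12],"gripper":5},
  {"dr":[0,0.001,0.001],"dp":[-0.05,-0.2,14],"gripper":5},
  {"dr":[0,0.001,0.001],"dp":[-0.05,-0.2,15.2],"gripper":5},
  {"dr":[0,0.001,0.001],"dp":[-0.05,-0.2,15.2],"gripper":5},
  {"dr":[0,0.001,0.001],"dp":[-0.05,-0.2,15.2],"gripper":5},
  {"dr":[0,0.001,0.001],"dp":[-0.05,-0.2,15.2],"gripper":4},
  {"dr":[0,0.001,0.001],"dp":[-0.05,-0.2,15.2],"gripper":3.2},
  {"dr":[0,0.001,0.001],"dp":[-0.05,-0.2,15.2],"gripper":3},
])

```text
clock: 5.1
ee_pos: [0.453, -0.2908, 0.0988]
ee_rot: [[-0.904, 0.428, 0.0], [0.428, 0.904, -0.001], [-0.0, -0.001, -1.0]]
ft_force: [-0.0, 0.4, 0.3]
gripper_width: 0.0303
finger_force: 0.0
```

send_rows([
  {"dr":[0,0,0],"dp":[0,0,0],"gripper":2.2},
  {"dr":[0,0,0],"dp":[0,0,0],"gripper":2.2},
  {"dr":[0,0,0],"dp":[0,0,0],"gripper":2.2},
  {"dr":[0,0,0],"dp":[0,0,0],"gripper":2.2},
  {"dr":[0,0,0],"dp":[0,0,0],"gripper":2.2},
])

```text
clock: 5.6
ee_pos: [0.4529, -0.2906, 0.0984]
ee_rot: [[-0.904, 0.428, -0.0], [0.428, 0.904, -0.0], [0.0, -0.0, -1.0]]
ft_force: [0.5, 0.8, 5.2]
gripper_width: 0.0262
finger_force: 30.0
```

Gripped at 26 mm width. Lifting straight up.

send_rows([
  {"dr":[0,0,0],"dp":[0,0,-1],"gripper":2.2},
  {"dr":[0,0,0],"dp":[0,0,-2.5],"gripper":2.2},
  {"dr":[0,0,0],"dp":[0,0,-4],"gripper":2.2},
  {"dr":[0,0,0],"dp":[0,0,-6],"gripper":2.2},
  {"dr":[0,0,0],"dp":[0,0,-8],"gripper":2.2},
  {"dr":[0,0,0],"dp":[0,0,-11],"gripper":2.2},
  {"dr":[0,0,0],"dp":[0,0,-15],"gripper":2.2},
  {"dr":[0,0,0],"dp":[0,0,-20],"gripper":2.2},
  {"dr":[0,0,0],"dp":[0,0,-20],"gripper":2.2},
  {"dr":[0,0,0],"dp":[0,0,-20],"gripper":2.2},
])

```text
clock: 6.6
ee_pos: [0.4532, -0.2909, 0.3004]
ee_rot: [[-0.904, 0.428, 0.002], [0.428, 0.904, -0.002], [-0.003, -0.001, -1.0]]
ft_force: [-0.2, -0.1, -2.8]
gripper_width: 0.0257
finger_force: 30.0
```

```bash
cat > t.py <<'E'
from h import *
import sys
np.set_printoptions(precision=4,suppress=True)
s=readout.state();R=np.array(s['ee_rot']);t=np.array(s['ee_pos']);print(t,s['clock'],s['ft_force'])
g=[]
for n in ('side','wrist','top'):
    p=get_image(n);C=cloud(p);L=(C-t)@R
    # gauge in tool frame: below fingers
    for q in [dict(region=np.ones(p['z_map'].shape,bool))]:
        m=q['region']&(abs(L[...,0])<.02)&(abs(L[...,1])<.02)&(L[...,2]>.008)&(L[...,2]<.1)&(p['z_map']>0)
        print(n,m.sum())
        for lo in np.arange(.005,.1,.01):
            w=m&(L[...,2]>lo)&(L[...,2]<lo+.01)
            if w.sum()>3: print('  z%.3f'%lo,w.sum(),L[w].mean(0),L[w].min(0)[:2],L[w].max(0)[:2],'maxz',L[w].max(0)[2])
    save(p,sys.argv[1]+n)
    u,v=np.array(px(p,t+R@[0,0,.05]),int);print(u,v)
    if n!='top': 
        c=p['image'][max(0,v-50):v+50,max(0,u-50):u+50]; g.append(cv2.resize(c,(400,400),interpolation=cv2.INTER_CUBIC))
cv2.imwrite('pics/'+sys.argv[1]+'.png',np.hstack(g)[...,::-1])
E
python3 t.py held
```

```text
[ 0.4532 -0.2909  0.3004] 6.6 [-0.1943 -0.0795 -2.8461]
side 313
  z0.005 37 [ 0.0013 -0.013   0.0112] [-0.0081 -0.0147] [ 0.0103 -0.0111] maxz 0.014569706060001924
  z0.015 63 [ 0.0022 -0.011   0.0199] [-0.0083 -0.0162] [0.0108 0.01  ] maxz 0.02486395512360702
  z0.025 62 [ 0.0018 -0.0118  0.0301] [-0.0086 -0.0151] [0.0108 0.0061] maxz 0.03489898375205292
  z0.035 35 [ 0.001  -0.0117  0.0384] [-0.0091 -0.0148] [0.0108 0.0043] maxz 0.04196470558274668
  z0.045 35 [ 0.0013 -0.0079  0.0504] [-0.0065 -0.0105] [ 0.0089 -0.0011] maxz 0.054991730848517974
  z0.055 29 [ 0.0009 -0.0065  0.06  ] [-0.007  -0.0098] [ 0.0089 -0.0017] maxz 0.06449670841400287
  z0.065 30 [ 0.001  -0.0058  0.0697] [-0.0058 -0.0086] [ 0.007  -0.0011] maxz 0.07477320039207037
  z0.075 17 [ 0.0016 -0.005   0.0784] [-0.0038 -0.0074] [ 0.0068 -0.0005] maxz 0.08498472446643632
  z0.085 5 [ 0.0005 -0.0033  0.0861] [-0.0026 -0.0049] [ 0.003  -0.0009] maxz 0.08695868943612461
301 243
wrist 929
  z0.005 188 [0.0106 0.0003 0.0116] [ 0.0078 -0.0123] [0.0114 0.0135] maxz 0.014971969769644704
  z0.015 248 [0.0107 0.0007 0.0199]
[... 237 characters left out ...]
67441860393424
  z0.045 48 [0.0092 0.0004 0.0506] [ 0.0073 -0.0049] [0.0099 0.0055] maxz 0.054781533908065366
  z0.055 44 [0.0079 0.0011 0.0601] [ 0.0051 -0.0057] [0.0092 0.0071] maxz 0.06485615057701101
  z0.065 40 [0.007  0.0005 0.0695] [ 0.0043 -0.0058] [0.0083 0.0066] maxz 0.07497993286359975
  z0.075 19 [0.0063 0.0008 0.078 ] [ 0.0042 -0.0047] [0.0075 0.0061] maxz 0.08214050176078071
279 229
top 33
  z0.005 13 [0.0123 0.0055 0.0112] [ 0.0113 -0.0073] [0.013  0.0147] maxz 0.014224689420259989
  z0.015 13 [0.0123 0.0009 0.0184] [ 0.0098 -0.0085] [0.0131 0.0147] maxz 0.021712071863810654
  z0.025 6 [ 0.0124 -0.0041  0.0278] [ 0.0118 -0.0087] [0.0136 0.0014] maxz 0.03264103201474885
414 256
```

View pics/held.png

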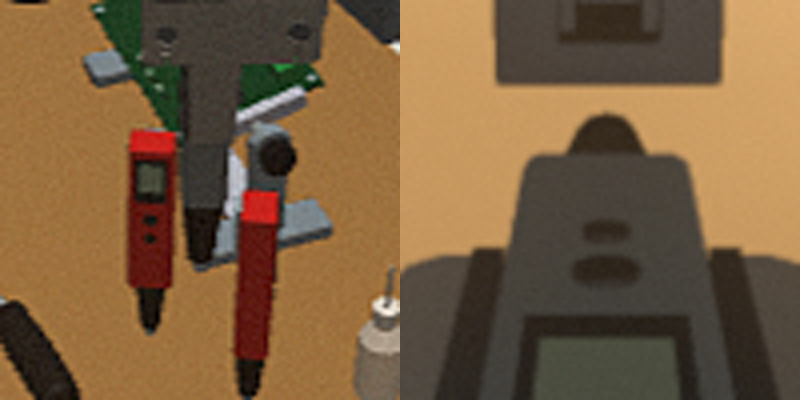

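The gauge is held upright with no visible tilt (left crop: nose at (205,235); right crop: display towards the wrist camera, nose at (605,130)). Its axis is within 1 mm of the tool axis and the tip about 88.5 mm beyond the TCP. Next I go over the zero plate at height.

```bash
python3 -c "
from h import *
s=readout.state();print(s['joint_positions'])
cmd([.44,.309,.28],Rdown(np.deg2rad(64.84)))
"
```

```text
[-7.94924534e-01  1.97130835e-02  1.58493003e+00 -4.41665301e-04
  1.54124133e+00 -1.92391937e+00]
dr [ 0.0011 -0.0042 -0.0027] dp [26.68 53.61  1.8 ]
```

send_rows([
  {"dr":[0,-0.003,0],"dp":[1,2,0],"gripper":2.2},
  {"dr":[0,-0.003,0],"dp":[3,6,0],"gripper":2.2},
  {"dr":[0,-0.003,0],"dp":[26.7,53.6,1.8],"gripper":2.2},
  {"dr":[0,-0.003,0],"dp":[26.7,53.6,1.8],"gripper":2.2},
  {"dr":[0,-0.003,0],"dp":[26.7,53.6,1.8],"gripper":2.2},
  {"dr":[0,-0.003,0],"dp":[26.7,53.6,1.8],"gripper":2.2},
  {"dr":[0,-0.003,0],"dp":[26.7,53.6,1.8],"gripper":2.2},
  {"dr":[0,-0.003,0],"dp":[26.7,53.6,1.8],"gripper":2.2},
  {"dr":[0,-0.003,0],"dp":[26.7,53.6,1.8],"gripper":2.2},
  {"dr":[0,-0.003,0],"dp":[26.7,53.6,1.8],"gripper":2.2},
  {"dr":[0,-0.003,0],"dp":[26.7,53.6,1.8],"gripper":2.2},
  {"dr":[0,-0.003,0],"dp":[26.7,53.6,1.8],"gripper":2.2},
])

```text
clock: 7.95
ee_pos: [0.4398, 0.278, 0.2795]
ee_rot: [[-0.904, 0.427, -0.001], [0.427, 0.904, -0.002], [0.0, -0.002, -1.0]]
ft_force: [0.9, -0.3, -0.7]
gripper_width: 0.0256
finger_force: 30.0
```

```bash
python3 -c "
from h import *
cmd([.44,.309,.28],Rdown(np.deg2rad(64.84)))
"
```

```text
dr [-0.0023 -0.     -0.0024] dp [ 1.31  2.81 -0.05]
```

```bash
cat > z.py <<'E'
from h import *
np.set_printoptions(precision=4,suppress=True)
for n in('wrist','top'):
    p=get_image(n);C=cloud(p);print(look_for(p,'zero')[:2])
    m=(np.hypot(C[...,0]-.44,C[...,1]-.309)<.04)&(C[...,2]>.006)&(C[...,2]<.02)
    q=C[m]
    if len(q)>5: print(n,cv2.minAreaRect(q[:,:2].astype(np.float32)),np.median(q[:,2]),len(q), cv2.minEnclosingCircle(q[:,:2].astype(np.float32)))
E
python3 z.py
```

```text
[{'centre': [0.4425, 0.3076, 0.0106], 'confidence': 0.69}]
wrist ((0.43972307443618774, 0.30763834714889526), (0.04826270043849945, 0.04931347444653511), 64.7589340209961) 0.010712161487877264 1262 ((0.4394442141056061, 0.30731329321861267), 0.024922804906964302)
[{'centre': [0.4303, 0.3003, 0.0106], 'confidence': 0.78}]
top ((0.43967947363853455, 0.29393109679222107), (0.03279591724276543, 0.0637330487370491), 63.197391510009766) 0.01079514009267779 201 ((0.4432421028614044, 0.300983190536499), 0.032146841287612915)
```

```bash
python3 -c "
from h import *
cmd([.4401,.3066,.1185],Rdown(np.deg2rad(64.84)))
"
```

```text
dr [-0.0031 -0.0004 -0.0002] dp [ 1.26  2.76 16.08]
```

send_rows([
  {"dr":[-0.002,0,0],"dp":[1.3,2.8,2],"gripper":2.2},
  {"dr":[-0.002,0,0],"dp":[1.3,2.8,5],"gripper":2.2},
  {"dr":[-0.002,0,0],"dp":[1.3,2.8,9],"gripper":2.2},
  {"dr":[-0.002,0,0],"dp":[1.3,2.8,12],"gripper":2.2},
  {"dr":[-0.002,0,0],"dp":[1.3,2.8,14],"gripper":2.2},
  {"dr":[-0.002,0,0],"dp":[1.3,2.8,15.5],"gripper":2.2},
  {"dr":[-0.002,0,0],"dp":[1.3,2.8,16],"gripper":2.2},
  {"dr":[-0.002,0,0],"dp":[1.3,2.8,16],"gripper":2.2},
  {"dr":[-0.002,0,0],"dp":[1.3,2.8,16],"gripper":2.2},
  {"dr":[-0.002,0,0],"dp":[1.3,2.8,16],"gripper":2.2},
])

```text
clock: 9.15
ee_pos: [0.4427, 0.3072, 0.1227]
ee_rot: [[-0.904, 0.428, 0.005], [0.428, 0.904, 0.002], [-0.004, 0.004, -1.0]]
ft_force: [0.3, 0.4, -1.5]
gripper_width: 0.0262
finger_force: 30.0
```

```bash
cat > f.py <<'E'
from h import *
import sys
F=[];P=[];R=[]
for _ in range(4):
    p=get_image('side');s=readout.state();F.append(s['ft_force']);P.append(s['ee_pos']);R.append(s['ee_rot'])
print('F',np.mean(F,0).round(2),np.std(F,0).round(2),'P',np.mean(P,0).round(4),np.std(P,0).round(5),s['clock'])
Rm=Ro.from_matrix(R).mean().as_matrix();print(Rm.round(4).tolist())
E
python3 f.py; python3 -c "
from h import *
cmd([.4401,.3066,.0945],Rdown(np.deg2rad(64.84)))"
```

```text
F [-0.02 -0.02 -1.34] [0.26 0.37 0.29] P [0.4423 0.3072 0.1222] [1.8e-04 4.0e-05 2.3e-04] 9.35
[[-0.904, 0.4275, 0.0042], [0.4275, 0.904, 0.0016], [-0.0032, 0.0032, -1.0]]
dr [ 0.0028  0.0028 -0.0026] dp [ 0.17 -0.14  2.74]
```

send_rows([
  {"dr":[0.003,0.003,0],"dp":[0.17,-0.1,0.5],"gripper":2.2},
  {"dr":[0.003,0.003,0],"dp":[0.17,-0.1,1.0],"gripper":2.2},
  {"dr":[0.003,0.003,0],"dp":[0.17,-0.1,1.5],"gripper":2.2},
  {"dr":[0.003,0.003,0],"dp":[0.17,-0.1,1.8],"gripper":2.2},
  {"dr":[0.003,0.003,0],"dp":[0.17,-0.1,1.8],"gripper":2.2},
  {"dr":[0.003,0.003,0],"dp":[0.17,-0.1,1.8],"gripper":2.2},
  {"dr":[0.003,0.003,0],"dp":[0.17,-0.1,1.8],"gripper":2.2},
])

```text
clock: 10.05
ee_pos: [0.44, 0.3069, 0.1035]
ee_rot: [[-0.904, 0.428, -0.001], [0.428, 0.904, -0.0], [0.001, -0.001, -1.0]]
ft_force: [0.3, 0.3, -0.9]
gripper_width: 0.0262
finger_force: 30.0
```

```bash
python3 f.py; python3 t.py zc|head -20;  python3 -c "
from h import *
cmd([.4401,.3066,.0945],Rdown(np.deg2rad(64.84)))"
```

```text
F [-0.15 -0.27 -1.31] [0.16 0.46 0.62] P [0.44   0.3069 0.1035] [3.e-05 2.e-05 3.e-05] 10.25
[[-0.904, 0.4276, -0.0009], [0.4276, 0.904, -0.0003], [0.0007, -0.0007, -1.0]]
[0.44   0.3069 0.1035] 10.25 [-0.2724  0.2562 -0.9355]
side 218
  z0.005 20 [-0.0008 -0.0106  0.0116] [-0.0095 -0.017 ] [0.0105 0.004 ] maxz 0.014990305302834754
  z0.015 21 [-0.0014 -0.0124  0.0196] [-0.0094 -0.0176] [ 0.0092 -0.0029] maxz 0.024576147760938978
  z0.025 25 [-0.0009 -0.0093  0.0301] [-0.0091 -0.0171] [0.0103 0.0084] maxz 0.03490287034530047
  z0.035 17 [-0.0009 -0.011   0.0391] [-0.0088 -0.0145] [0.0107 0.0005] maxz 0.04498592192340909
  z0.045 15 [-0.0007 -0.0065  0.0507] [-0.0081 -0.0129] [0.0078 0.0008] maxz 0.054824620230192994
  z0.055 14 [-0.001  -0.0062  0.06  ] [-0.0071 -0.0086] [ 0.0079 -0.0004] maxz 0.0646263194365866
  z0.065 12 [ 0.0003 -0.0051  0.0702] [-0.0058 -0.0077] [ 0.0069 -0.0022] maxz 0.07377394134236301
  z0.075 8 [-0.     -0.0041  0.0793] [-0.0047 -0.0064] [ 0.005  -0.0022] maxz 0.08238919852301442
  z0.085 61 [-0.0011 -0.0028  0.0933] [-0.0193 -0.0194] [0.0189 0.0185] maxz 0.09498076924396592
  z0.095 25 [ 0.0013 -0.002   0.0965] [-0.019  -0.0193] [0.0184 0.017 ] maxz 0.09923827007154401
198 177
wrist 2557
  z0.005 185 [0.0098 0.0003 0.0114] [ 0.0071 -0.0126] [0.0104 0.013 ] maxz 0.014977528295426625
  z0.015 246 [ 0.0097 -0.      0.0198] [ 0.0065 -0.0129] [0.0105 0.0132] maxz 0.02495570382877644
  z0.025 209 [0.0097 0.0005 0.0298] [ 0.0067 -0.0128] [0.0104 0.0131] maxz 0.03496742595568875
  z0.035 88 [0.0096 0.0001 0.0375] [ 0.0069 -0.0128] [0.0103 0.0128] maxz 0.04472842325584367
  z0.045 51 [0.008  0.0002 0.0496] [ 0.006  -0.0053] [0.009  0.0058] maxz 0.054868390530026734
  z0.055 51 [0.0066 0.0002 0.0601] [ 0.0037 -0.0062] [0.008  0.0067] maxz 0.06498989405032293
dr [-0.0009 -0.0009 -0.0027] dp [-0.03 -0.01  0.89]
```

View pics/zc.png

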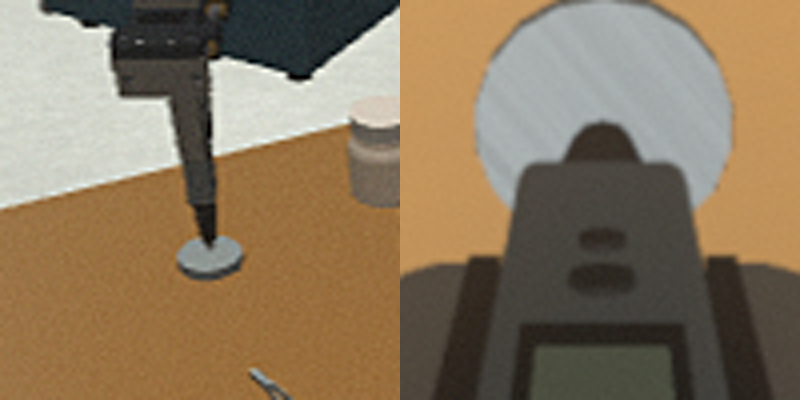

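The side view shows the tip just over the plate's middle (205,245 in the left crop), and the wrist view has it centred left to right. Now down until the spring takes up about half its travel.

send_rows([
  {"dr":[0,0,0],"dp":[0,0,0.3],"gripper":2.2},
  {"dr":[0,0,0],"dp":[0,0,0.5],"gripper":2.2},
  {"dr":[0,0,0],"dp":[0,0,0.65],"gripper":2.2},
  {"dr":[0,0,0],"dp":[0,0,0.75],"gripper":2.2},
  {"dr":[0,0,0],"dp":[0,0,0.75],"gripper":2.2},
  {"dr":[0,0,0],"dp":[0,0,0.75],"gripper":2.2},
])

```text
clock: 11.0
ee_pos: [0.4398, 0.3068, 0.0959]
ee_rot: [[-0.904, 0.428, -0.001], [0.428, 0.904, -0.001], [0.001, -0.001, -1.0]]
ft_force: [-0.4, 0.1, 0.4]
gripper_width: 0.0261
finger_force: 30.0
```

```bash
python3 f.py
```

```text
F [-0.38 -0.22  0.08] [0.69 0.55 0.32] P [0.4398 0.3068 0.0959] [2.e-05 1.e-05 1.e-05] 11.2
[[-0.904, 0.4275, -0.0014], [0.4275, 0.904, -0.0005], [0.001, -0.0011, -1.0]]
```

send_rows([
  {"dr":[0,0,0],"dp":[0,0,0.1],"gripper":2.2},
  {"dr":[0,0,0],"dp":[0,0,0.17],"gripper":2.2},
  {"dr":[0,0,0],"dp":[0,0,0.17],"gripper":2.2},
  {"dr":[0,0,0],"dp":[0,0,0.17],"gripper":2.2},
  {"dr":[0,0,0],"dp":[0,0,0.17],"gripper":2.2},
  {"dr":[0,0,0],"dp":[0,0,0.17],"gripper":2.2},
  {"dr":[0,0,0],"dp":[0,0,0.17],"gripper":2.2},
  {"dr":[0,0,0],"dp":[0,0,0.17],"gripper":2.2},
  {"dr":[0,0,0],"dp":[0,0,0.17],"gripper":2.2},
  {"dr":[0,0,0],"dp":[0,0,0.17],"gripper":2.2},
  {"dr":[0,0,0],"dp":[0,0,0.17],"gripper":2.2},
  {"dr":[0,0,0],"dp":[0,0,0.17],"gripper":2.2},
])

```text
clock: 12.4
ee_pos: [0.4399, 0.3068, 0.0941]
ee_rot: [[-0.904, 0.428, -0.001], [0.428, 0.904, -0.0], [0.001, -0.001, -1.0]]
ft_force: [-0.3, -0.3, 0.6]
gripper_width: 0.0258
finger_force: 30.0
```

```bash
python3 f.py; python3 f.py
```

```text
F [-0.96  0.12  1.04] [0.37 0.16 0.31] P [0.4398 0.3068 0.0941] [1.e-05 0.e+00 0.e+00] 12.6
[[-0.904, 0.4276, -0.0013], [0.4276, 0.904, -0.0005], [0.001, -0.001, -1.0]]
F [-0.11 -0.24  0.87] [0.59 0.34 0.24] P [0.4398 0.3068 0.0941] [0.e+00 1.e-05 0.e+00] 12.8
[[-0.904, 0.4276, -0.0013], [0.4276, 0.904, -0.0005], [0.001, -0.001, -1.0]]
```

send_rows([
  {"dr":[0,0,0],"dp":[0,0,0],"gripper":2.2},
  {"dr":[0,0,0],"dp":[0,0,0],"gripper":2.2},
  {"dr":[0,0,0],"dp":[0,0,0],"gripper":2.2},
  {"dr":[0,0,0],"dp":[0,0,0],"gripper":2.2},
  {"dr":[0,0,0],"dp":[0,0,0],"gripper":2.2},
  {"dr":[0,0,0],"dp":[0,0,0],"gripper":2.2},
  {"dr":[0,0,0],"dp":[0,0,0],"gripper":2.2},
])

```text
clock: 13.5
ee_pos: [0.4398, 0.3068, 0.0941]
ee_rot: [[-0.904, 0.428, -0.001], [0.428, 0.904, -0.001], [0.001, -0.001, -1.0]]
ft_force: [-1.2, -0.2, 0.6]
gripper_width: 0.0258
finger_force: 30.0
```

```bash
python3 f.py
```

```text
F [-0.33 -0.35  1.3 ] [0.46 0.35 0.44] P [0.4398 0.3068 0.0941] [1.e-05 1.e-05 1.e-05] 13.7
[[-0.904, 0.4276, -0.0013], [0.4276, 0.904, -0.0005], [0.001, -0.001, -1.0]]
```

Zeroed: about 2 to 2.3 N, held for over 2 s. Lifting straight off and going to the board.

send_rows([
  {"dr":[0,0,0],"dp":[0,0,-0.5],"gripper":2.2},
  {"dr":[0,0,0],"dp":[0,0,-1.5],"gripper":2.2},
  {"dr":[0,0,0],"dp":[0,0,-4],"gripper":2.2},
  {"dr":[0,0,0],"dp":[0,0,-8],"gripper":2.2},
  {"dr":[0,0,0],"dp":[0,0,-12],"gripper":2.2},
  {"dr":[0,0,0],"dp":[0,0,-16],"gripper":2.2},
  {"dr":[0,0,0],"dp":[0,0,-18],"gripper":2.2},
  {"dr":[0,0,0],"dp":[0,0,-18],"gripper":2.2},
])

```text
clock: 14.5
ee_pos: [0.4419, 0.3077, 0.2787]
ee_rot: [[-0.904, 0.427, 0.006], [0.427, 0.904, 0.003], [-0.004, 0.005, -1.0]]
ft_force: [0.6, 0.6, -0.9]
gripper_width: 0.0257
finger_force: 30.0
```

```bash
cat > g.py <<'E'
from h import *
import sys
n=np.load('board.npz')['n'];S=np.array([.6023,.0188,.0885])+np.array(eval(sys.argv[2]) if len(sys.argv)>2 else [0,0,0])
ya=np.deg2rad(64.84);y=np.array([np.cos(ya),np.sin(ya),0]);y-=n*(y@n);y/=np.linalg.norm(y)
R=np.c_[np.cross(y,-n),y,-n]
h=float(sys.argv[1])
T=S+n*h-R@np.array([.0003,.0002,.0885]);print('T',T.round(4),R.round(3).tolist());cmd(T,R)
E
python3 g.py .08
```

```text
T [0.5632 0.0234 0.2523] [[-0.882, 0.409, 0.233], [0.414, 0.91, -0.029], [-0.224, 0.071, -0.972]]
dr [-0.068  -0.2215 -0.0112] dp [-23.11 -20.53   2.63]
```

send_rows([
  {"dr":[-0.01,-0.04,0],"dp":[-1,-1,0],"gripper":2.2},
  {"dr":[-0.03,-0.08,0],"dp":[-4,-3.5,0],"gripper":2.2},
  {"dr":[-0.06,-0.2,-0.01],"dp":[-21,-18.5,1],"gripper":2.2},
  {"dr":[-0.068,-0.2215,-0.011],"dp":[-22,-19.5,2],"gripper":2.2},
  {"dr":[-0.068,-0.2215,-0.011],"dp":[-23.1,-20.5,2.6],"gripper":2.2},
  {"dr":[-0.068,-0.2215,-0.011],"dp":[-23.1,-20.5,2.6],"gripper":2.2},
  {"dr":[-0.068,-0.2215,-0.011],"dp":[-23.1,-20.5,2.6],"gripper":2.2},
  {"dr":[-0.068,-0.2215,-0.011],"dp":[-23.1,-20.5,2.6],"gripper":2.2},
  {"dr":[-0.068,-0.2215,-0.011],"dp":[-23.1,-20.5,2.6],"gripper":2.2},
  {"dr":[-0.068,-0.2215,-0.011],"dp":[-23.1,-20.5,2.6],"gripper":2.2},
  {"dr":[-0.068,-0.2215,-0.011],"dp":[-23.1,-20.5,2.6],"gripper":2.2},
])

```text
clock: 15.6
ee_pos: [0.5606, 0.0245, 0.2479]
ee_rot: [[-0.885, 0.408, 0.226], [0.412, 0.911, -0.031], [-0.218, 0.065, -0.974]]
ft_force: [0.0, 0.2, -1.2]
gripper_width: 0.0262
finger_force: 30.0
```

```bash
sed -i 's/wrist1/wrist3/; s/board.npz/board2.npz/' b.py; python3 b.py; python3 f.py; python3 g.py .03
```

```text
[0.5606 0.0245 0.2479]
[0.4587 0.0598 0.3982] [[0.4089687611127628, -0.7958482516218203, -0.4465088048677001], [0.9103074868650193, 0.3900617472167338, 0.13853560089637598], [0.06391268881359165, -0.46311704109082286, 0.8839896913764869]]
[([0.6067, 0.0284, 0.0916], 0.82, (np.float64(292.99819063235003), np.float64(195.60236194133935)))]
n [-0.2336  0.0286  0.9719] tilt 0.23752639487785895 az 3.0197942208758675 [0.6094 0.0196 0.0899] 7354 7685
copper [275 188  15  14 160] [281.725  194.7312] [0.6025 0.0186 0.0886] [0.0133 0.0135 0.0052]
F [ 0.   -0.09 -0.9 ] [0.31 0.17 0.22] P [0.5611 0.0237 0.2483] [5.0e-05 2.4e-04 3.0e-05] 15.9
[[-0.8841, 0.4086, 0.2265], [0.4126, 0.9104, -0.0318], [-0.2192, 0.0653, -0.9735]]
T [0.5748 0.0219 0.2037] [[-0.882, 0.409, 0.233], [0.414, 0.91, -0.029], [-0.224, 0.071, -0.972]]
dr [-0.0056 -0.0053  0.0016] dp [-0.3   0.13  4.64]
```

The close view gives the same plane (tilt 0.2375) and spot (0.6025, 0.0186, 0.0886) as before. Approaching along the board normal.

send_rows([
  {"dr":[-0.0056,-0.0053,0.0],"dp":[-0.3,0.1,1.5],"gripper":2.2},
  {"dr":[-0.0056,-0.0053,0.0],"dp":[-0.3,0.1,3],"gripper":2.2},
  {"dr":[-0.0056,-0.0053,0.0],"dp":[-0.3,0.1,4],"gripper":2.2},
  {"dr":[-0.0056,-0.0053,0.0],"dp":[-0.3,0.1,4.6],"gripper":2.2},
  {"dr":[-0.0056,-0.0053,0.0],"dp":[-0.3,0.1,4.6],"gripper":2.2},
  {"dr":[-0.0056,-0.0053,0.0],"dp":[-0.3,0.1,4.6],"gripper":2.2},
  {"dr":[-0.0056,-0.0053,0.0],"dp":[-0.3,0.1,4.6],"gripper":2.2},
  {"dr":[-0.0056,-0.0053,0.0],"dp":[-0.3,0.1,4.6],"gripper":2.2},
])

```text
clock: 16.7
ee_pos: [0.575, 0.0209, 0.2047]
ee_rot: [[-0.882, 0.409, 0.234], [0.414, 0.91, -0.029], [-0.225, 0.071, -0.972]]
ft_force: [-0.3, 0.3, -1.2]
gripper_width: 0.0257
finger_force: 30.0
```

```bash
python3 f.py; python3 g.py .008
```

```text
F [ 0.24 -0.12 -1.42] [0.26 0.2  0.17] P [0.5748 0.0209 0.2044] [6.0e-05 2.0e-05 1.3e-04] 16.9
[[-0.8822, 0.4087, 0.2338], [0.4137, 0.9099, -0.0294], [-0.2247, 0.0708, -0.9718]]
T [0.58   0.0213 0.1823] [[-0.882, 0.409, 0.233], [0.414, 0.91, -0.029], [-0.224, 0.071, -0.972]]
dr [-0.0002  0.0002  0.0007] dp [0.05 0.09 2.25]
```

send_rows([
  {"dr":[0,0,0],"dp":[0.05,0.1,0.7],"gripper":2.2},
  {"dr":[0,0,0],"dp":[0.05,0.1,1.3],"gripper":2.2},
  {"dr":[0,0,0],"dp":[0.05,0.1,1.8],"gripper":2.2},
  {"dr":[0,0,0],"dp":[0.05,0.1,2.2],"gripper":2.2},
  {"dr":[0,0,0],"dp":[0.05,0.1,2.2],"gripper":2.2},
  {"dr":[0,0,0],"dp":[0.05,0.1,2.2],"gripper":2.2},
  {"dr":[0,0,0],"dp":[0.05,0.1,2.2],"gripper":2.2},
])

```text
clock: 17.6
ee_pos: [0.5799, 0.0214, 0.1829]
ee_rot: [[-0.882, 0.409, 0.234], [0.414, 0.91, -0.029], [-0.225, 0.071, -0.972]]
ft_force: [0.1, -0.4, -1.2]
gripper_width: 0.0262
finger_force: 30.0
```

```bash
python3 f.py; python3 g.py -.004; python3 t.py bd
```

```text
F [ 0.02 -0.23 -0.96] [0.25 0.26 0.28] P [0.5799 0.0214 0.1829] [4.e-05 2.e-05 5.e-05] 17.8
[[-0.8823, 0.4087, 0.2336], [0.4137, 0.9099, -0.0294], [-0.2246, 0.0708, -0.9719]]
T [0.5828 0.0209 0.1707] [[-0.882, 0.409, 0.233], [0.414, 0.91, -0.029], [-0.224, 0.071, -0.972]]
dr [-0.0002  0.0002  0.0006] dp [-0.   -0.01  1.25]
[0.5799 0.0214 0.1828] 17.8 [-0.2857 -0.3443 -0.546 ]
side 287
  z0.005 19 [-0.0012 -0.0123  0.0116] [-0.0091 -0.0166] [0.0091 0.0042] maxz 0.014319874940961135
  z0.015 28 [ 0.0002 -0.0124  0.0199] [-0.009  -0.0164] [0.0108 0.0017] maxz 0.024722380892687697
  z0.025 28 [-0.0002 -0.0124  0.0302] [-0.0089 -0.0157] [0.0104 0.0048] maxz 0.034891150906556735
  z0.035 20 [-0.     -0.0114  0.0383] [-0.0091 -0.0166] [0.0099 0.0089] maxz 0.0420090298216317
  z0.045 18 [ 0.0006 -0.0083  0.0509] [-0.0064 -0.0124] [ 0.0078 -0.0057] maxz 0.05490966800913536
  z0.055 14 [-0.0013 -0.0051  0.0611] [-0.0069 -0.0099] [0.0072 0.0004] maxz 0.06496496692639994
  z0.065 16 [ 0.0012 -0.0058  0.0694] [-0.0046 -0.0076] [ 0.008  -0.0019] maxz 0.07394073074615493
  z0.075 9 [ 0.0014 -0.0049
[... 461 characters left out ...]
1396283492948
  z0.025 208 [0.0096 0.0004 0.0299] [ 0.0068 -0.0127] [0.0103 0.0132] maxz 0.034914954576941624
  z0.035 88 [0.0095 0.0002 0.0374] [ 0.0069 -0.0127] [0.0102 0.0129] maxz 0.044347657865959636
  z0.045 52 [0.0079 0.0003 0.0497] [ 0.0058 -0.0053] [0.009  0.0058] maxz 0.05488057277045218
  z0.055 46 [0.0065 0.0004 0.06  ] [ 0.0038 -0.0062] [0.0078 0.0067] maxz 0.06436288109416863
  z0.065 38 [ 0.0057 -0.0001  0.07  ] [ 0.0033 -0.0057] [0.0073 0.0062] maxz 0.07489059167204888
  z0.075 10 [0.0051 0.0015 0.0771] [ 0.0031 -0.0023] [0.006  0.0056] maxz 0.07914736670966066
  z0.095 1749 [ 0.006  -0.0001  0.0972] [-0.0199 -0.02  ] [0.02 0.02] maxz 0.09958761285092446
280 227
top 0
254 197
```

View pics/bd.png

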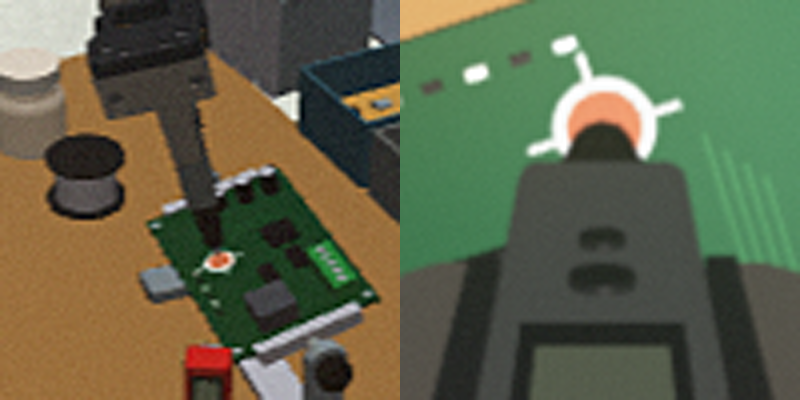

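The tip hangs about 8.5 mm above the ringed spot and is centred on it: ring at (605,120) in the right crop with the nose in line, and in the left crop the nose is just above the copper at (218,262). Pressing gently.

send_rows([
  {"dr":[0,0,0],"dp":[0,0,0.4],"gripper":2.2},
  {"dr":[0,0,0],"dp":[0,0,0.7],"gripper":2.2},
  {"dr":[0,0,0],"dp":[0,0,0.9],"gripper":2.2},
  {"dr":[0,0,0],"dp":[0,0,1.0],"gripper":2.2},
  {"dr":[0,0,0],"dp":[0,0,1.1],"gripper":2.2},
  {"dr":[0,0,0],"dp":[0,0,1.1],"gripper":2.2},
  {"dr":[0,0,0],"dp":[0,0,1.1],"gripper":2.2},
  {"dr":[0,0,0],"dp":[0,0,1.1],"gripper":2.2},
])

```text
clock: 18.75
ee_pos: [0.5823, 0.0211, 0.172]
ee_rot: [[-0.882, 0.409, 0.233], [0.414, 0.91, -0.029], [-0.224, 0.071, -0.972]]
ft_force: [-1.0, 0.4, 0.6]
gripper_width: 0.0259
finger_force: 30.0
```

```bash
python3 f.py; python3 f.py; python3 g.py -.004
```

```text
F [-1.59  0.21  0.55] [0.25 0.47 0.3 ] P [0.5823 0.0211 0.172 ] [1.e-05 1.e-05 1.e-05] 18.95
[[-0.8824, 0.4087, 0.2332], [0.4137, 0.9099, -0.0292], [-0.2241, 0.0707, -0.972]]
F [-1.45  0.16  0.06] [0.66 0.32 0.14] P [0.5823 0.0211 0.1719] [1.e-05 1.e-05 1.e-05] 19.15
[[-0.8824, 0.4087, 0.2332], [0.4138, 0.9099, -0.0292], [-0.2241, 0.0707, -0.972]]
T [0.5828 0.0209 0.1707] [[-0.882, 0.409, 0.233], [0.414, 0.91, -0.029], [-0.224, 0.071, -0.972]]
dr [-0.0003 -0.0001  0.0006] dp [-0.02 -0.01  0.13]
```

send_rows([
  {"dr":[0,0,0],"dp":[0,0,0.05],"gripper":2.2},
  {"dr":[0,0,0],"dp":[0,0,0.05],"gripper":2.2},
  {"dr":[0,0,0],"dp":[0,0,0.05],"gripper":2.2},
  {"dr":[0,0,0],"dp":[0,0,0.05],"gripper":2.2},
  {"dr":[0,0,0],"dp":[0,0,0.05],"gripper":2.2},
  {"dr":[0,0,0],"dp":[0,0,0.05],"gripper":2.2},
  {"dr":[0,0,0],"dp":[0,0,0.05],"gripper":2.2},
  {"dr":[0,0,0],"dp":[0,0,0.05],"gripper":2.2},
  {"dr":[0,0,0],"dp":[0,0,0.05],"gripper":2.2},
  {"dr":[0,0,0],"dp":[0,0,0.05],"gripper":2.2},
  {"dr":[0,0,0],"dp":[0,0,0.05],"gripper":2.2},
  {"dr":[0,0,0],"dp":[0,0,0.05],"gripper":2.2},
])

```text
clock: 20.35
ee_pos: [0.5825, 0.0211, 0.1714]
ee_rot: [[-0.882, 0.409, 0.233], [0.414, 0.91, -0.029], [-0.224, 0.071, -0.972]]
ft_force: [-1.0, -0.3, 0.6]
gripper_width: 0.026
finger_force: 30.0
```

```bash
python3 f.py; sed -i 's/wrist3/wrist4/' b.py; python3 b.py; python3 t.py fin | grep -A9 wrist
```

```text
F [-0.56  0.14  0.09] [0.43 0.37 0.37] P [0.5825 0.0211 0.1714] [0.e+00 1.e-05 0.e+00] 20.55
[[-0.8823, 0.4087, 0.2332], [0.4138, 0.9099, -0.0293], [-0.2242, 0.0707, -0.972]]
[0.5825 0.0211 0.1714]
[0.4795 0.0563 0.321 ] [[0.4096195179393937, -0.7917747567339346, -0.4531054900594514], [0.9096297450774018, 0.39216193176876174, 0.1370501592184855], [0.06917786780118258, -0.4682966515685436, 0.8808590515719134]]
[([0.6031, 0.0359, 0.0889], 0.65, (np.float64(301.9260297448565), np.float64(204.26929591846996)))]
n [-0.2342  0.0292  0.9717] tilt 0.23830794551306303 az 3.017539015817955 [0.6037 0.0227 0.0885] 10467 10742
copper [272 204  19  11  79] [281.0633 207.5443] [0.5993 0.0208 0.0879] [0.0107 0.013  0.0043]
wrist 2613
  z0.005 194 [0.0097 0.0006 0.0114] [ 0.0071 -0.0125] [0.0105 0.0132] maxz 0.014999804110865083
  z0.015 246 [0.0096 0.0001 0.02  ] [ 0.0067 -0.0127] [0.0103 0.0132] maxz 0.024989341619475965
  z0.025 205 [0.0096 0.     0.0299] [ 0.0069 -0.0127] [0.0102 0.0131] maxz 0.034935601182798086
  z0.035 89 [0.0095 0.0006 0.0374] [ 0.0076 -0.0122] [0.01   0.0129] maxz 0.04484791530191727
  z0.045 52 [0.0078 0.0004 0.0497] [ 0.0061 -0.0053] [0.0088 0.0058] maxz 0.05468418561797542
  z0.055 49 [0.0065 0.0002 0.06  ] [ 0.0039 -0.0062] [0.008  0.0067] maxz 0.06484869491460489
  z0.065 33 [ 0.0056 -0.0002  0.0699] [ 0.0034 -0.0056] [0.007  0.0062] maxz 0.07449884618498437
  z0.075 398 [ 0.0072 -0.0007  0.0844] [-0.0193 -0.0199] [0.0195 0.02  ] maxz 0.08499822294122307
  z0.085 1347 [0.0071 0.0001 0.0858] [-0.0196 -0.02  ] [0.02 0.02] maxz 0.08799880329276227
```

View pics/fin.png

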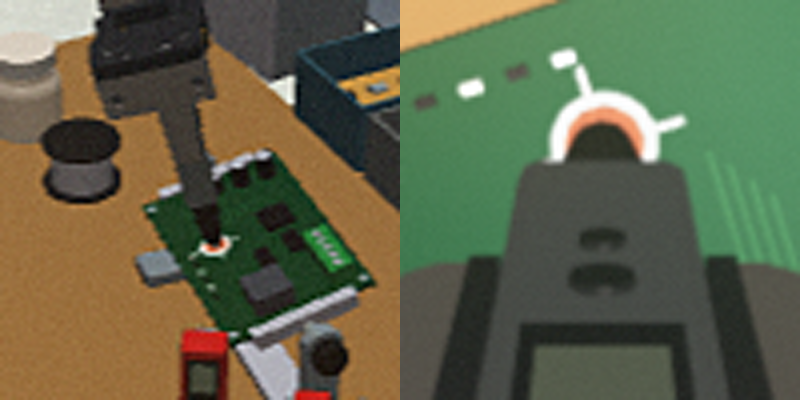

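The tip sits on the copper inside the ring: at (213,240) in the left crop, and centred in the ring at (603,130) in the right crop. The spring is in by about 3 mm, roughly 1.5 to 2 N, and the board's tilt is unchanged (0.238). Handing in.

```bash
python3 -c "
from workcell import bot
print(bot.hand_in())"
```

```text
the job is handed in; nothing more can be done
None
```

I zeroed the gauge on the plate for over 2 s and handed the job in with the gauge gripped and square to the board, its tip inside the printed ring and pressed lightly (about 3 mm of spring); the board did not turn and the run took about 21 s of the 64 s limit.

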